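Open the knife box and park its lid in the stand

ROBOT

A 6-joint arm with a two-finger parallel gripper is mounted at the origin on the work surface. World frame = base frame: x ahead of the robot, y to its left, z up, the work surface at z = 0. Lengths are in m, angles in rad, forces in N, time in s.
With the tool pointing down it reaches from about 0.35 to 0.775 m from the base axis. Payload 5.5 kg.
Tool frame: the origin (TCP) lies on the centre line of the jaws, within the pads' length; the fingertips stand arm.tips_ahead ahead of it and the grasp point (between the pads) lies 6 mm ahead of it (arm.tips_ahead is the distance from the TCP to the fingertips, in m); z points along the fingers, y is the line along which they close (so a half turn about z gives the same grasp; the last joint's range is limited). The gripper opens to 85 mm and grips with 20 to 120 N. Pads are 22 mm wide; open, the fingers measure 114 mm over their backs; the gripper's body (76 mm by 85 mm) begins 54 mm behind the grasp point. The pads swing forward as they close: fully open they stand 13 mm farther back than shut.
Start: joints at [1.065, 0.313, 0.046, 1.304, 0, 1.431], TCP at [0.206, 0.537, 0.256] pointing down, gripper open.
Joint ranges: [-2.76, 2.76], [-0.86, 1.69], [-1.03, 1.26], [-2.2, 2.34], [-1.47, 1.5], [-3.14, 3.14]. Speed limits (rad/s): [2.57, 2.57, 3.14, 3.14, 3.14, 3.14].

INTERFACE

Orientations are given as a unit quaternion [w, x, y, z].
In Python, from plant import arm, viewer gives the robot as it stands.
- The arm moves only by the shell command python3 -m jog 'ROWS' [OPENING] [FORCE]. ROWS is JSON, a list of rows, each a list of 2 entries, a list of its own where there are three numbers: the shift along the tool's x, y, z in m, then the turn about the tool's z in rad. A call has exactly 10 rows; each row is the pose to reach, as a shift and turn from the pose commanded when the call began, along the tool's axes at that moment; what a row does not reach only later rows make up. A row lasts 1/8 s, in which the tool goes at most 62.5 mm and 10.7 degrees, less where a joint would pass 70% of its speed; a pose out of reach is approached as far as the arm can. A call with a gripper value outside its range is refused whole. OPENING is the finger opening in m, from 0 to 0.0854, set as the call begins (- or left out, the last holds). The fingers move at their own pace and stop on an object; FORCE is the grip in N (left out, the last holds). Time passes only in rows, so rows that repeat a pose let the fingers close, or fill a call up. It gives the time, the measured TCP pose, the force, the opening and the grip force at its end, in the units of the state.
- arm.sense(): the state, without advancing time (a new reading comes with each control period).
- viewer.capture(name): name is "scene" or "top" or "wrist"; returns the picture (384x512x3 uint8, red, green, blue); there is no depth.
- viewer.calibration(name): a dict with "fx", "fy", "cx", "cy" (pixels), "xyz" and "attitude" of the camera in the world. Camera axes: x right, y down, z forward; pixel columns grow to the right and rows downward; lengths in m; the calibration is good to about 2 mm. A picture is of the moment at which its call begins: read the wrist's pose just before it. calibration takes no time and is no camera call; for the wrist camera it gives the pose at the moment of the call.
- arm.hand_in(): hands the job in; it is judged then, once.
Trained networks look in the newest picture that a camera, given by its name, has taken for a name from the list of things; names that differ only in an ending like _2 or _b are one class to them, and where a whole thing is asked for, a point or a joint stands for the part that bears it (a point fixed in the world has none). Each returns a list of dicts, best first, with "conf" (0 to 1); they miss things now and then, are a little off and sometimes report something else, mostly with a low value. They report only what shows in the picture. A call takes as long as a camera call.
- viewer.search_frame(camera, thing): "uv" ([column, row] in pixels, amid what is visible of it).
- viewer.trace(camera, thing): "region" (384x512 bool, what is visible of it) and "uv" ([column, row] in pixels, amid what is visible of it).
- viewer.landmark_of(camera, thing): "uv" ([column, row] in pixels: a listed point, or the origin of a listed thing).
The state is a dict: "time_s": time; "joint_pos": joint angles; "joint_velocities": joint speeds; "joint_efforts": joint torques, N m; "ee_pos": TCP position; "tcp_rot": TCP orientation; "contact_force": force on the tool from outside, world axes, zero at the start; "torque": the same for the moment, N m; "width": finger opening in m; "grip_force": force on a finger pad.
Only numpy, scipy, OpenCV 4.12 (cv2) and the standard library are available. Lean on these libraries where they do the work, as an engineer would, in place of code of your own. Each camera call takes 0.05 s, during which the arm holds its last target. There are 200 camera calls.

TASK

Open the wooden knife box: grip the lid by its ball knob, tip that end up so that the far edge comes out from under the brass keeper, and lift it off. Lean it on the plywood bench hook, foot in the groove and knob end up, tilted back over the stop block, and let go of it there; then take it again by its top edge instead of the knob and stand it upright, knob end up, fully down in the slot of the dark lid stand. Leave the bottle, the jar and the sheathed knife where they are.

Things in the scene. Friction and masses are not known exactly. Their poses are not given: they have to be found in the camera images.
- box: Fixed wooden box 166 x 116 mm (local x, y), rim 74 mm high; origin under its centre. The lid lies in a 154 x 104 mm recess, flush with the rim, on a ledge 66 mm high. A brass keeper at the +x end (local x 65 to 83 mm, y +-30, underside 77, top 82 mm high) overhangs the lid's far edge: tip the lid's -x end up, then draw it to -x.
- lid: Loose pale board 150 x 100 x 8 mm (local x, y, z), 0.09 to 0.18 kg; origin at the centre of its underside, z to the knob side. Dark ball knob, 22 mm, on a 10 mm neck near the -x end; ball centre at (-55, 0, 30) mm. Gripped hard (60 N) by the ball across y it keeps its angle in the fingers, so it tips as the tool is turned: start with the tool tilted.
- lid_knob (a point): Centre of the lid's ball knob.
- lid_head (a point): Middle of the lid's knob-end edge (local -75, 0, 4 mm); the top edge once the lid stands.
- lid_foot (a point): Middle of the lid's far edge (local +75, 0, 4 mm), the one under the keeper at the start; the bottom edge once the lid stands.
- hook: Fixed plywood bench hook: base 150 x 150 x 12 mm, origin under its centre. Stop block: x -60 to -25 mm, 140 mm wide in y, top at 72 mm. Low strip: x +25 to +45 mm, top at 22 mm. The 50 mm groove lies between: the lid's foot goes in it, its head leans over the block to -x, knob side looking to +x.
- hook_groove (a point): Middle of the groove floor of the bench hook, 12 mm above the table.
- stand: Fixed dark lid stand: base 110 x 130 x 12 mm, origin under its centre. Two upright walls 14 mm thick, 124 mm long in local y, tops at 57 mm, with a 14 mm wide slot between them centred on local x = 0. The lid may face either way in the slot.
- stand_slot (a point): Middle of the slot's floor, 12 mm above the table.
- bottle: Bystander: standing plastic water bottle, 60 mm across, 170 mm high, origin under its centre.
- jar: Bystander: amber jar with a steel cap, 64 mm across, 60 mm high, origin under its centre.
- knife: Bystander: sheathed carving knife lying flat, 175 mm long in local x (-88 to +88 mm), 26 mm wide, 16 mm high, origin under its middle.

How it is judged:
By the outcome, as a careful person would: the job done as asked, in the order asked, and still so for the second after the job is handed in, with the robot touching nothing.
It also fails if it takes over 64 s, if anything falls off the work surface, if the arm or the gripper's body presses on something with over 40 N, if the wrist force passes 120 N, or if a joint passes its speed limit or range.

## Working session

There is one attempt and no reset: what is moved stays moved. The work goes in short steps, Python scripts to look and compute and a shell command to move; the robot and the scene stay as the last step left them, time stands still between calls to the robot, and variables do not carry over. Pictures are saved under pics/ and viewed, at most 10 in all, crops included, and the job is handed in when it is done.

```bash
mkdir -p pics; cat > h.py <<'E'
import numpy as np, cv2
from scipy.spatial.transform import Rotation as R
from plant import arm, viewer
def rot(a):
    a=np.array(a,float)
    return a if a.shape==(3,3) else R.from_quat(a[[1,2,3,0]]).as_matrix()
def ray(cam,uv,z,c=None):
    c=c or viewer.calibration(cam)
    d=rot(c['attitude'])@[(uv[0]-c['cx'])/c['fx'],(uv[1]-c['cy'])/c['fy'],1]
    o=np.array(c['xyz']); return o+d*(z-o[2])/d[2]
def proj(cam,p,c=None):
    c=c or viewer.calibration(cam)
    q=rot(c['attitude']).T@(np.array(p)-c['xyz']); return np.array([c['fx']*q[0]/q[2]+c['cx'],c['fy']*q[1]/q[2]+c['cy']])
def save(cam,n):
    cv2.imwrite(f'pics/{n}.png',viewer.capture(cam)[:,:,::-1])
def tool(p,s=None):  # tool-frame shift to bring the TCP to p
    s=s or arm.sense(); return rot(s['tcp_rot']).T@(np.array(p)-s['ee_pos'])
E
cat > a.py <<'E'
from h import *
np.set_printoptions(precision=4,suppress=True)
s=arm.sense(); print(s['ee_pos'],rot(s['tcp_rot']),arm.tips_ahead,viewer.calibration('top'))
a=viewer.capture('top');b=viewer.capture('scene')
cv2.imwrite('pics/top0.png',a[:,:,::-1]);cv2.imwrite('pics/scene0.png',b[:,:,::-1])
Z=dict(box=0,lid=.066,lid_knob=.096,lid_head=.070,lid_foot=.070,hook=0,hook_groove=.012,stand=0,stand_slot=.012,bottle=0,jar=0,knife=0)
for n,z in Z.items():
  for c in('top','scene'):
    r=viewer.landmark_of(c,n)
    if r: print(n,c,round(r[0]['conf'],2),np.round(r[0]['uv'],1),ray(c,r[0]['uv'],z))
for n,z in dict(box=.074,hook=.012,stand=.012,knife=.016,lid=.074).items():
    r=viewer.trace('top',n)
    if r:
        m=cv2.findContours(r[0]['region'].astype(np.uint8),0,2)[0]; m=max(m,key=cv2.contourArea)
        q=cv2.boxPoints(cv2.minAreaRect(m)); print(n,[list(np.round(ray('top',u,z)[:2],3)) for u in q])
E
python3 a.py
```

```text
[0.2054 0.5365 0.2554] [[-0.9338  0.3577 -0.0009]
 [ 0.3577  0.9338 -0.0016]
 [ 0.0003 -0.0018 -1.    ]] 0.025 {'fx': 369.5571520419485, 'fy': 369.5571520419485, 'cx': 255.9919787646799, 'cy': 189.99575255588513, 'xyz': array([0.4007, 0.0057, 1.0454]), 'attitude': array([ 0.0711, -0.6671,  0.7375, -0.0778])}
box scene 0.85 [241.3 185.3] [ 0.5117 -0.0621  0.    ]
lid top 0.92 [277.  221.3] [ 0.5193 -0.0613  0.066 ]
lid scene 0.78 [243.2 172.4] [ 0.5324 -0.0442  0.066 ]
lid_knob top 0.62 [286.2 241.8] [ 0.4612 -0.0767  0.096 ]
lid_knob scene 0.96 [246.2 147.9] [ 0.4701 -0.0637  0.096 ]
lid_head top 0.93 [283.2 247.4] [ 0.4492 -0.0695  0.07  ]
lid_head scene 0.6 [243.4 148.7] [ 0.443  -0.0855  0.07  ]
lid_foot top 0.95 [263.9 194.8] [ 0.5936 -0.034   0.07  ]
lid_foot scene 0.87 [242.1 183.6] [ 0.577 -0.026  0.07 ]
hook top 0.78 [374.  245.9] [ 0.4313 -0.3284  0.    ]
hook scene 0.71 [177.4 149.9] [ 0.4383 -0.3155  0.    ]
hook_groove scene 0.7 [174.4 142. ] [ 0.4195 -0.3366  0.012 ]
stand top 0.75 [154.4 252.4] [0.4749 0.2846 0.    ]
stand scene 0.85 [371.1 213.3] [0.4814 0.2794 0.    ]
[... 411 characters left out ...]
] [ 0.7567 -0.2039  0.    ]
box [[np.float64(0.575), np.float64(0.033)], [np.float64(0.618), np.float64(-0.081)], [np.float64(0.458), np.float64(-0.136)], [np.float64(0.418), np.float64(-0.025)]]
hook [[np.float64(0.371), np.float64(-0.232)], [np.float64(0.522), np.float64(-0.26)], [np.float64(0.499), np.float64(-0.437)], [np.float64(0.349), np.float64(-0.404)]]
knife [[np.float64(0.758), np.float64(-0.114)], [np.float64(0.786), np.float64(-0.292)], [np.float64(0.75), np.float64(-0.295)], [np.float64(0.723), np.float64(-0.118)]]
lid [[np.float64(0.569), np.float64(0.02)], [np.float64(0.606), np.float64(-0.075)], [np.float64(0.465), np.float64(-0.126)], [np.float64(0.43), np.float64(-0.033)]]
```

View pics/top0.png

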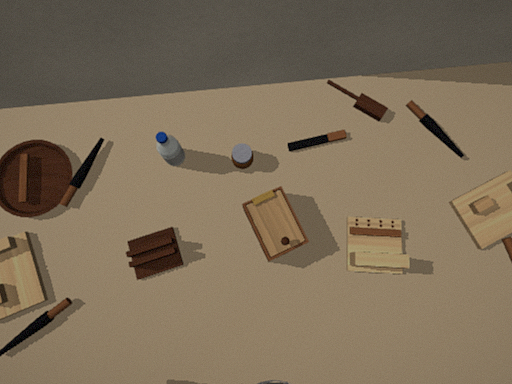

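View pics/scene0.png

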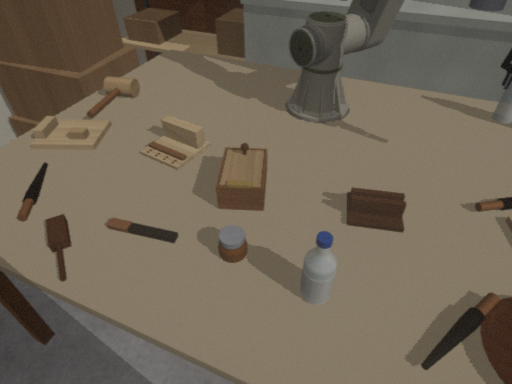

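The top picture shows the box with its knob at about (286,241) and the keeper at the far end near (265,198). The hook's block is nearest the robot at (380,260), its strip at (375,231). The stand is at (155,253), slot nearly crosswise.

```bash
python3 -m jog '[[[-0.041,-0.036,-0.009],-0.1],[[-0.081,-0.072,-0.017],-0.2],[[-0.122,-0.108,-0.026],-0.31],[[-0.162,-0.144,-0.034],-0.41],[[-0.203,-0.18,-0.043],-0.52],[[-0.243,-0.216,-0.052],-0.62],[[-0.284,-0.252,-0.06],-0.72],[[-0.284,-0.252,-0.06],-0.72],[[-0.284,-0.252,-0.06],-0.72],[[-0.284,-0.252,-0.06],-0.72]]' 0.085 20
cat > w.py <<'E'
from h import *
import sys
np.set_printoptions(precision=4,suppress=True)
s=arm.sense(); c=viewer.calibration('wrist'); R0=rot(s['tcp_rot'])
print('tcp',s['ee_pos'],'y-angle',np.degrees(np.arctan2(R0[1,1],R0[0,1])),'cam in tool',R0.T@(c['xyz']-s['ee_pos']), 'fx',c['fx'], 'fwd',rot(c['attitude'])[:,2])
save('wrist',sys.argv[1])
for a in sys.argv[2:]:
    n,z=a.split(':')
    r=viewer.landmark_of('wrist',n)
    if r: print(n,round(r[0]['conf'],2),np.round(r[0]['uv'],1),ray('wrist',r[0]['uv'],float(z),c))
E
python3 w.py w1 stand_slot:.012 stand:0 lid_knob:.096 lid_head:.07 lid_foot:.07
```

```text
time_s: 2.8
ee_pos: [0.3801, 0.201, 0.3161]
tcp_rot: [-0.0, -0.177, 0.984, 0.0]
contact_force: [0.2, -0.0, 0.0]
width: 0.0853
grip_force: 0.0
tcp [0.3801 0.201  0.3161] y-angle 110.38196660137946 cam in tool [ 0.0712 -0.0002 -0.1178] fx 341.46373673812155 fwd [ 0.2624  0.0965 -0.9601]
stand_slot 0.63 [293.  237.9] [0.4756 0.2828 0.012 ]
stand 0.63 [292.9 229.8] [0.4691 0.2812 0.    ]
lid_foot 0.65 [ 14.9 256.4] [ 0.5895 -0.0298  0.07  ]
```

View pics/w1.png

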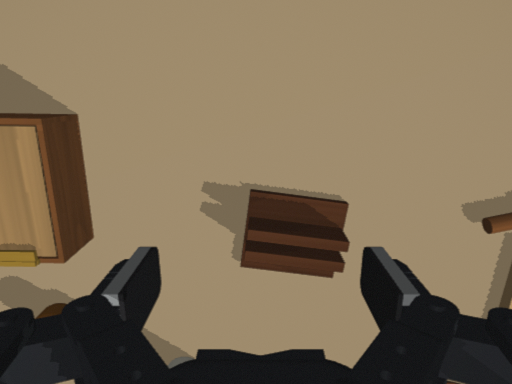

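w1: stand with its walls at about (247..348, 190..275), edges running slightly down to the right; box with the keeper at left (18,258).

```bash
cat > e.py <<'E'
from h import *
im=cv2.imread('pics/w1.png'); c=viewer.calibration('wrist')
cr=cv2.resize(im[180:285,235:360],None,fx=6,fy=5.7,interpolation=cv2.INTER_CUBIC); cv2.imwrite('pics/w1c.png',cr)
# model fit overlay: slot edges for a guess
def seg(yaw,x,y0,z):
    cs,sn=np.cos(yaw),np.sin(yaw); o=np.array([.4745,.2825])
    return [proj('wrist',[*(o+np.array([[cs,-sn],[sn,cs]])@[x,yy]),z],c) for yy in y0]
for yaw in (0,.1,.2):
    print(yaw,[np.round(np.r_[seg(yaw,x,(-.062,.062),.057)].ravel(),0) for x in(-.021,-.007,.007,.021)])
E
python3 e.py
```

```text
0 [array([255., 220., 351., 254.]), array([251., 231., 346., 263.]), array([247., 241., 341., 273.]), array([243., 251., 337., 282.])]
0.1 [array([252., 224., 351., 249.]), array([249., 235., 347., 259.]), array([246., 245., 344., 269.]), array([243., 255., 340., 278.])]
0.2 [array([249., 229., 351., 244.]), array([247., 240., 348., 254.]), array([246., 250., 346., 264.]), array([244., 260., 343., 274.])]
```

View pics/w1c.png

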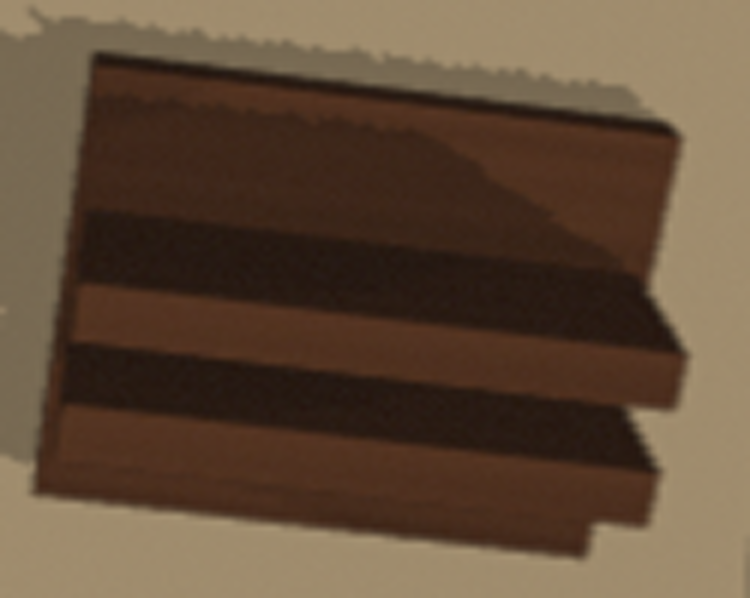

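w1c: wall tops run (247,230)-(349,242) through (345,262)-(345,272), so the stand's yaw is about 0.23 and its slot centre is near (0.474, 0.282). Next I go over the knob.

```bash
python3 -m jog '[[[0.003,-0.055,0.01],0],[[0.006,-0.11,0.02],0],[[0.009,-0.165,0.03],0],[[0.012,-0.22,0.04],0],[[0.015,-0.275,0.05],0],[[0.015,-0.287,0.05],0],[[0.015,-0.287,0.05],0],[[0.015,-0.287,0.05],0],[[0.015,-0.287,0.05],0],[[0.015,-0.287,0.05],0]]' 0.085 20
python3 w.py w2 lid_knob:.096 lid_head:.07 lid_foot:.07 lid:.066 box:0 hook_groove:.012 hook:0; python3 - <<'E'
from h import *
print(viewer.search_frame('wrist','lid_knob')[:1])
E
```

```text
time_s: 4.35
ee_pos: [0.4662, -0.0734, 0.2666]
tcp_rot: [0.0, -0.177, 0.984, -0.0]
contact_force: [0.7, 0.3, 0.6]
width: 0.0848
grip_force: 0.0
tcp [ 0.4662 -0.0734  0.2666] y-angle 110.3929890904892 cam in tool [ 0.0712 -0.0002 -0.1178] fx 341.46373673812155 fwd [ 0.2634  0.0964 -0.9599]
lid_knob 0.87 [263.3 177.7] [ 0.4668 -0.0708  0.096 ]
lid_head 0.67 [260.4 148.1] [ 0.4474 -0.0808  0.07  ]
lid_foot 0.77 [258.3 289.1] [ 0.5874 -0.031   0.07  ]
lid 0.94 [260.7 220.1] [ 0.5155 -0.0551  0.066 ]
hook_groove 0.68 [35.6 45.1] [ 0.4374 -0.3272  0.012 ]
hook 0.66 [44.9 46. ] [ 0.4361 -0.3253  0.    ]
[{'uv': [260.6, 215.3], 'conf': 0.92}]
```

View pics/w2.png

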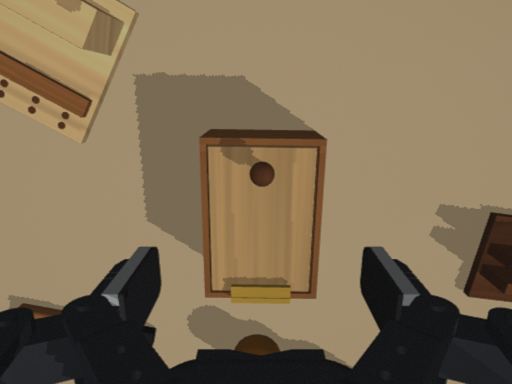

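w2: knob at (262,174), centred between the jaws and lined up with the box; keeper at (261,294). Down and grip.

```bash
python3 -m jog '[[[0.0,0.002,0.03],0],[[0,0.002,0.07],0],[[0,0.002,0.11],0],[[0,0.002,0.14],0],[[0,0.002,0.155],0],[[0,0.002,0.162],0],[[0,0.002,0.162],0],[[0,0.002,0.162],0],[[0,0.002,0.162],0],[[0,0.002,0.162],0]]' 0.085 20 && python3 -m jog '[[[0,0,0],0],[[0,0,0],0],[[0,0,0],0],[[0,0,0],0],[[0,0,0],0],[[0,0,0],0],[[0,0,-0.005],0],[[0,0,-0.01],0],[[0,0,-0.015],0],[[0,0,-0.02],0]]' 0 20
```

```text
time_s: 6.05
ee_pos: [0.4659, -0.0725, 0.1048]
tcp_rot: [0.0, -0.176, 0.984, -0.0]
contact_force: [0.7, -0.7, -0.9]
width: 0.0851
grip_force: 0.0
time_s: 7.3
ee_pos: [0.4655, -0.0724, 0.1246]
tcp_rot: [0.0, -0.176, 0.984, 0.0]
contact_force: [0.3, -0.5, -2.1]
width: 0.0201
grip_force: 19.6
```

```bash
python3 -m jog '[[[0.004,0,-0.002],0],[[0.008,0,-0.003],0],[[0.012,0,-0.004],0],[[0.016,0,-0.005],0],[[0.02,0,-0.008],0],[[0.024,0,-0.012],0],[[0.024,0,-0.012],0],[[0.024,0,-0.012],0],[[0.024,0,-0.012],0],[[0.024,0,-0.012],0]]' && python3 - <<'E'
from h import *
a=viewer.capture('wrist');b=viewer.capture('scene')
cv2.imwrite('pics/p3.png',np.hstack([cv2.resize(a[60:320,140:380],(400,433)),cv2.resize(b[100:230,190:310],(400,433))])[:,:,::-1])
E
```

```text
time_s: 8.55
ee_pos: [0.4431, -0.0807, 0.1362]
tcp_rot: [-0.0, -0.176, 0.984, 0.0]
contact_force: [0.3, 1.3, -0.6]
width: 0.0204
grip_force: 19.6
```

View pics/p3.png

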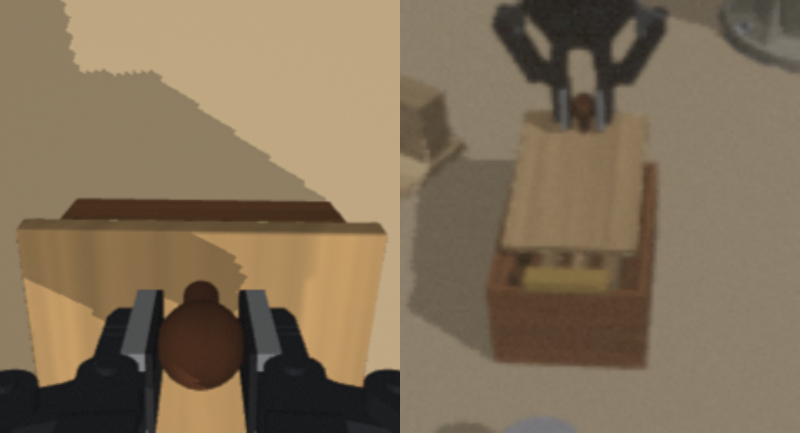

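p3: the lid is tipped, gripped by the ball, and its far edge is clear of the keeper. Lifting.

```bash
python3 -m jog '[[[0,0,-0.015],0],[[0,0,-0.035],0],[[0,0,-0.055],0],[[0,0,-0.075],0],[[0,0,-0.095],0],[[0,0,-0.115],0],[[0,0,-0.135],0],[[0,0,-0.155],0],[[0,0,-0.165],0],[[0,0,-0.165],0]]' && cat > g.py <<'E'
from h import *
np.set_printoptions(precision=4,suppress=True)
# lid pitch: fit the head/foot from scene+wrist+top landmarks, knob known
s=arm.sense(); T=rot(s['tcp_rot']); k=np.array(s['ee_pos'])+T[:,2]*.006
yx=-T[:,0]; 
for c in('scene','top','wrist'):
    viewer.capture(c); cal=viewer.calibration(c)
    for n,(a,b) in dict(lid_head=(-20,-26),lid_foot=(130,-26)).items():
        r=viewer.landmark_of(c,n)
        if not r: continue
        best=min((np.linalg.norm(proj(c,k+((a*np.cos(t)+b*np.sin(t))*yx+np.array([0,0,1])*(-a*np.sin(t)+b*np.cos(t)))*1e-3,cal)-r[0]['uv']),np.degrees(t)) for t in np.radians(np.arange(-10,110,1)))
        print(c,n,round(r[0]['conf'],2),r[0]['uv'],'err px, tilt deg',best)
E
python3 g.py; python3 - <<'E'
from h import *
b=viewer.capture('scene'); cv2.imwrite('pics/s4.png',cv2.resize(b[40:240,130:330],(600,600))[:,:,::-1])
E
```

```text
time_s: 9.9
ee_pos: [0.4434, -0.0809, 0.3016]
tcp_rot: [0.001, -0.176, 0.984, -0.0]
contact_force: [-0.4, 0.0, -0.6]
width: 0.0203
grip_force: 19.7
scene lid_head 0.64 [241.7, 72.3] err px, tilt deg (np.float64(1.459615251932829), np.float64(14.0))
scene lid_foot 0.87 [241.7, 118.6] err px, tilt deg (np.float64(2.1415215121083726), np.float64(79.0))
top lid_foot 0.69 [269.4, 195.0] err px, tilt deg (np.float64(0.16140559691822828), np.float64(12.000000000000002))
wrist lid_head 0.97 [259.5, 192.3] err px, tilt deg (np.float64(2.1010692146479077), np.float64(36.0))
```

View pics/s4.png

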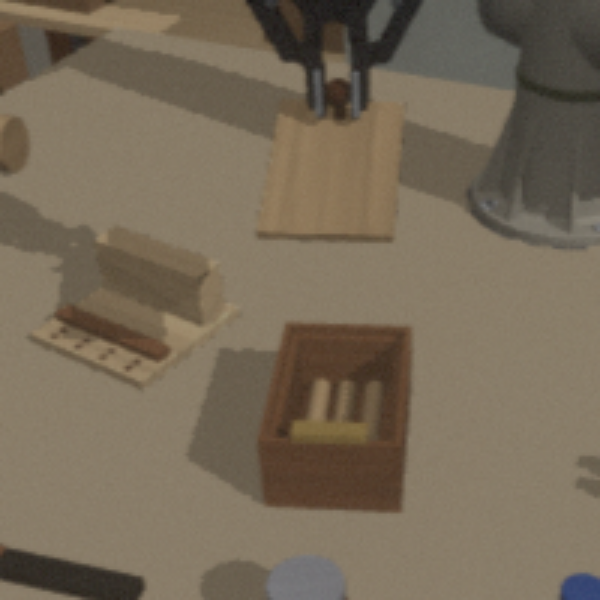

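s4: the lid hangs off the ball above the box, tipped but perhaps not fully hanging; the box is open, everything else in place. I'll fit the tilt from the outlines.

```bash
cat > fit.py <<'E'
from h import *
# IoU of the projected board with the traced region, over tilt (board held at the ball)
def hull(c,cal,k,yx,t):
    y=np.cross([0,0,1],yx); u=np.cos(t)*yx-np.sin(t)*np.array([0,0,1]); n=np.sin(t)*yx+np.cos(t)*np.array([0,0,1])
    P=[proj(c,k+1e-3*((a+55)*u+b*y+(h-30)*n),cal) for a in(-75,75) for b in(-50,50) for h in(0,8)]
    m=np.zeros((384,512),np.uint8); cv2.fillConvexPoly(m,cv2.convexHull(np.int32(np.round(P))),1); return m>0
def tilt(cams=('scene','top','wrist')):
    s=arm.sense(); T=rot(s['tcp_rot']); k=np.array(s['ee_pos'])+T[:,2]*.006; yx=-T[:,0]; yx=yx/np.linalg.norm(yx)
    for c in cams:
        viewer.capture(c); cal=viewer.calibration(c); r=viewer.trace(c,'lid')
        if not r: print(c,'none'); continue
        g=r[0]['region']; o=[]
        for t in range(-5,100,3):
            m=hull(c,cal,k,yx,np.radians(t)); o.append(((m&g).sum()/max((m|g).sum(),1),t))
        print(c,round(r[0]['conf'],2),g.sum(),[(round(float(a),2),b) for a,b in sorted(o)[::-1][:4]])
if __name__=='__main__': tilt()
E
python3 fit.py
```

```text
scene 0.83 2105 [(0.88, 16), (0.87, 19), (0.85, 13), (0.84, 22)]
top 0.58 1332 [(0.4, 16), (0.4, 13), (0.39, 10), (0.38, 7)]
wrist 0.89 20664 [(0.63, 28), (0.62, 25), (0.62, 31), (0.61, 34)]
```

```bash
cat > pose.py <<'E'
from h import *
from scipy.optimize import minimize
B=dict(hook=[(-75,75,-75,75,0,12),(-60,-25,-70,70,12,72),(25,45,-70,70,12,22)],
 stand=[(-55,55,-65,65,0,12),(-21,-7,-62,62,12,57),(7,21,-62,62,12,57)],box=[(-83,83,-58,58,0,74)])
def mask(c,cal,n,p,S=4):
    cs,sn=np.cos(p[2]),np.sin(p[2]); m=np.zeros((384*S,512*S),np.uint8)
    for b in B[n]:
        P=[proj(c,[p[0]+(x*cs-y*sn)*1e-3,p[1]+(x*sn+y*cs)*1e-3,z*1e-3],cal) for x in b[:2] for y in b[2:4] for z in b[4:]]
        cv2.fillConvexPoly(m,cv2.convexHull(np.int32(np.round((np.array(P)+.5)*S))),255)
    return cv2.resize(m,(512,384),interpolation=cv2.INTER_AREA)/255.
cams=('top','scene')
for c in cams: viewer.capture(c)
for n,g in dict(hook=(.434,-.328,-.15),stand=(.474,.282,.22),box=(.5175,-.054,.36)).items():
    for use in (['top'],['top','scene']):
        D=[(c,viewer.calibration(c),r[0]['region'].astype(float)) for c in use for r in [viewer.trace(c,n)] if r]
        f=lambda q:sum(np.abs(mask(c,k,n,np.array(q)*[.01,.01,.1])-g_).sum()/g_.sum() for c,k,g_ in D)
        b=min((minimize(f,np.array([g[0],g[1],g[2]+d])/[.01,.01,.1],method='Nelder-Mead',options=dict(initial_simplex=np.array([g[0],g[1],g[2]+d])/[.01,.01,.1]+np.array([[0,0,0],[1,0,0],[0,1,0],[0,0,1]]))) for d in(0,.15)),key=lambda r:r.fun)
        print(n,[d[0] for d in D],np.round(b.x*[.01,.01,.1],4),round(b.fun,3))
E
python3 pose.py
```

```text
hook [] [ 0.434 -0.328 -0.15 ] 0.0
hook ['scene'] [ 0.4365 -0.3226 -0.1519] 0.03
stand ['top'] [0.4759 0.2827 0.2199] 0.028
stand ['top', 'scene'] [0.4756 0.2834 0.2196] 0.053
box ['top'] [ 0.5199 -0.0453  0.281 ] 3.226
box ['top', 'scene'] [ 0.5194 -0.0504  0.3492] 3.266
```

```bash
python3 -m jog '[[[0.025,-0.013,0.006],0.05],[[0.055,-0.028,0.013],0.11],[[0.087,-0.044,0.02],0.18],[[0.12,-0.061,0.028],0.24],[[0.153,-0.078,0.036],0.3],[[0.186,-0.095,0.044],0.36],[[0.22,-0.112,0.05],0.43],[[0.245,-0.125,0.056],0.48],[[0.258,-0.132,0.06],0.508],[[0.258,-0.132,0.06],0.508]]' && python3 fit.py && python3 - <<'E'
from h import *
s=arm.sense();k=np.array(s['ee_pos']);c,n=np.cos(-.152),np.sin(-.152);d=k[:2]-[.436,-.3235]
print('hook-local tcp mm',1e3*(d@[c,n]),1e3*(d@[-n,c]), s['joint_pos'])
E
```

```text
time_s: 12.5
ee_pos: [0.2465, -0.2942, 0.241]
tcp_rot: [0.0, 0.078, 0.997, 0.0]
contact_force: [0.8, 0.9, -2.6]
width: 0.0203
grip_force: 19.7
scene 0.88 1081 [(0.83, 19), (0.79, 16), (0.77, 22), (0.74, 25)]
top 0.81 2616 [(0.76, 16), (0.74, 19), (0.74, 13), (0.7, 10)]
wrist none
hook-local tcp mm -190.93108909463626 1.0381877891497038 [-1.08057455e+00 -5.22594249e-02 -4.16263298e-01  1.20653966e+00
  2.59374254e-04 -9.28541350e-01]
```

```bash
python3 -m jog '[[[0,0,0.015],0],[[0,0,0.035],0],[[0,0,0.06],0],[[0,0,0.085],0],[[0,0,0.105],0],[[0,0,0.117],0],[[0,0,0.117],0],[[-0.005,0,0.117],0],[[-0.01,0,0.117],0],[[-0.012,0,0.117],0]]' && python3 -m jog '[[[-0.006,0,-0.004],0],[[-0.013,0,-0.015],0],[[-0.021,0,-0.024],0],[[-0.031,0,-0.034],0],[[-0.041,0,-0.043],0],[[-0.052,0,-0.051],0],[[-0.064,0,-0.057],0],[[-0.075,0,-0.061],0],[[-0.085,0,-0.063],0],[[-0.085,0,-0.063],0]]' && python3 fit.py
```

```text
time_s: 14.05
ee_pos: [0.2592, -0.2964, 0.1248]
tcp_rot: [0.0, 0.077, 0.997, -0.001]
contact_force: [-1.2, -0.1, -0.8]
width: 0.0201
grip_force: 19.8
time_s: 15.3
ee_pos: [0.3433, -0.309, 0.1871]
tcp_rot: [-0.0, 0.076, 0.997, 0.0]
contact_force: [-0.6, 0.6, -0.3]
width: 0.0203
grip_force: 19.6
scene 0.69 1063 [(0.71, 70), (0.7, 73), (0.69, 67), (0.69, 76)]
top 0.62 826 [(0.55, 67), (0.53, 64), (0.49, 61), (0.47, 70)]
wrist 0.74 13585 [(0.53, 79), (0.51, 52), (0.51, 82), (0.51, 49)]
```

```bash
python3 -m jog '[[[0.006,0,0],0],[[0.006,0,-0.02],0],[[0.006,0,-0.045],0],[[0.003,0,-0.06],0],[[-0.016,0,-0.065],0],[[-0.04,0,-0.065],0],[[-0.063,0,-0.065],0],[[-0.08,0,-0.065],0],[[-0.08,0,-0.065],0],[[-0.08,0,-0.065],0]]' && python3 fit.py && python3 - <<'E'
from h import *
a=viewer.capture('wrist');b=viewer.capture('scene')
cv2.imwrite('pics/p8.png',np.hstack([cv2.resize(a,(400,300)),cv2.resize(b[60:210,100:300],(400,300))])[:,:,::-1])
E
```

```text
time_s: 16.85
ee_pos: [0.4212, -0.3209, 0.252]
tcp_rot: [-0.0, 0.077, 0.997, 0.0]
contact_force: [0.4, -0.6, -1.3]
width: 0.0202
grip_force: 19.7
scene 0.72 1371 [(0.76, 61), (0.75, 64), (0.73, 67), (0.71, 58)]
top 0.72 930 [(0.61, 61), (0.58, 64), (0.56, 58), (0.5, 67)]
wrist 0.65 15049 [(0.63, 55), (0.62, 52), (0.62, 49), (0.61, 61)]
```

View pics/p8.png

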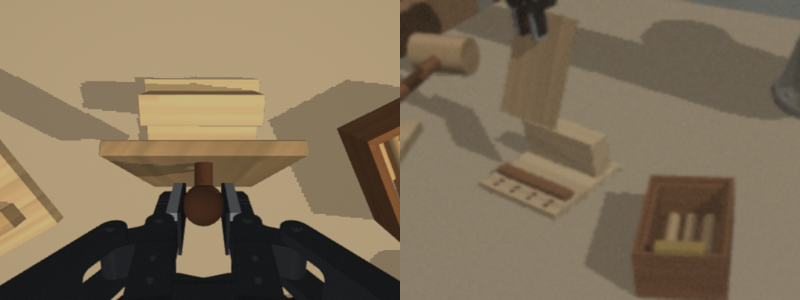

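p8: lid hangs square over the hook's groove, knob side facing forward, tilt about 62°; lowering.

```bash
python3 -m jog '[[[0.004,0,0.01],0],[[0.007,0,0.03],0],[[0.007,0,0.05],0],[[0.007,0,0.07],0],[[0.007,0,0.082],0],[[0.007,0,0.09],0],[[0.007,0,0.095],0],[[0.007,0,0.097],0],[[0.007,0,0.098],0],[[0.007,0,0.098],0]]' && python3 fit.py
```

```text
time_s: 18.5
ee_pos: [0.415, -0.3203, 0.1546]
tcp_rot: [0.0, 0.077, 0.997, -0.0]
contact_force: [0.2, -0.1, -0.8]
width: 0.0202
grip_force: 19.7
scene 0.91 1257 [(0.78, 64), (0.77, 61), (0.73, 67), (0.72, 58)]
top 0.7 697 [(0.55, 61), (0.51, 64), (0.5, 58), (0.46, 55)]
wrist 0.95 15207 [(0.61, 52), (0.61, 55), (0.61, 49), (0.59, 58)]
```

```bash
python3 -m jog '[[[0,0,0.002],0],[[0,0,0.004],0],[[0,0,0.006],0],[[0,0,0.008],0],[[0,0,0.009],0],[[0.002,0,0.009],0],[[0.004,0,0.009],0],[[0.006,0,0.01],0],[[0.008,0,0.01],0],[[0.008,0,0.01],0]]' && python3 fit.py
```

```text
time_s: 20.05
ee_pos: [0.4069, -0.3192, 0.1454]
tcp_rot: [0.0, 0.077, 0.997, -0.001]
contact_force: [-2.7, 0.3, 6.6]
width: 0.0201
grip_force: 20.2
scene 0.87 1247 [(0.76, 58), (0.74, 61), (0.74, 55), (0.73, 64)]
top 0.9 824 [(0.59, 58), (0.55, 55), (0.54, 61), (0.51, 52)]
wrist 0.73 16502 [(0.66, 52), (0.66, 55), (0.66, 58), (0.65, 49)]
```

```bash
python3 -m jog '[[[0,0,0],0],[[0,0,0],0],[[0,0,0],0],[[0,0,0],0],[[0,0,-0.01],0],[[0,0,-0.035],0],[[0,0,-0.065],0],[[0,0,-0.095],0],[[0,0,-0.115],0],[[0,0,-0.115],0]]' 0.085 20 && cat > lean.py <<'E'
from h import *
from scipy.optimize import minimize
hp=np.array([.436,-.3235,-.152]); cs,sn=np.cos(hp[2]),np.sin(hp[2])
X=np.array([cs,sn,0]);Y=np.array([-sn,cs,0]);Z=np.array([0,0,1.])
def L(p): return np.array([hp[0],hp[1],0])+1e-3*(p[0]*X+p[1]*Y+p[2]*Z)
def geom(xc,yc,t,z0=12):   # bottom corner at xc; returns fn local->world
    t=np.radians(t);u=np.cos(t)*X-np.sin(t)*Z;n=np.sin(t)*X+np.cos(t)*Z
    o=L((xc,yc,z0)); return lambda a,b,h:o+1e-3*((a-75)*u+b*Y+h*n)
for c in('scene','top','wrist'):
    viewer.capture(c);cal=viewer.calibration(c)
    for n in('lid_head','lid_knob','lid_foot'):
        r=viewer.landmark_of(c,n)
        if r:
            res=[]
            for xc in range(5,19,3):
                t=np.degrees(np.arctan2(60,xc+25)); f=geom(xc,0,t)
                p=dict(lid_head=(-75,0,4),lid_knob=(-55,0,30),lid_foot=(75,0,4))[n]
                res.append(list(np.round(proj(c,f(*p),cal)-r[0]['uv'],1)))
            print(c,n,round(r[0]['conf'],2),[list(map(float,q)) for q in res])
E
python3 lean.py
```

```text
time_s: 21.6
ee_pos: [0.4077, -0.3197, 0.2615]
tcp_rot: [0.002, 0.077, 0.997, -0.001]
contact_force: [-0.3, 0.1, -0.1]
width: 0.085
grip_force: 0.0
scene lid_head 0.73 [[-2.2, -1.6], [-1.6, -1.1], [-1.0, -0.5], [-0.5, 0.1], [-0.0, 0.8]]
scene lid_knob 0.73 [[-2.0, -2.5], [-1.4, -2.4], [-0.9, -2.2], [-0.5, -1.9], [-0.1, -1.6]]
scene lid_foot 0.91 [[2.6, -1.3], [1.9, -0.9], [1.3, -0.4], [0.6, -0.0], [-0.1, 0.4]]
top lid_head 0.96 [[4.1, -1.9], [3.7, -0.9], [3.3, -0.1], [2.9, 0.6], [2.5, 1.2]]
top lid_knob 0.93 [[-0.6, -5.5], [-0.8, -4.6], [-1.0, -3.8], [-1.2, -3.1], [-1.4, -2.6]]
top lid_foot 0.97 [[1.1, 6.0], [1.1, 4.9], [1.1, 3.8], [1.1, 2.8], [1.1, 1.7]]
wrist lid_head 0.58 [[3.5, 12.7], [3.5, 8.7], [3.5, 5.2], [3.5, 2.2], [3.5, -0.3]]
wrist lid_knob 0.98 [[5.5, 10.1], [5.5, 6.8], [5.5, 3.9], [5.5, 1.2], [5.5, -1.1]]
wrist lid_foot 0.64 [[0.4, -9.9], [0.4, -7.4], [0.4, -4.8], [0.4, -2.3], [0.4, 0.2]]
```

```bash
python3 -m jog '[[[0.002,0.005,0],0.17],[[0.004,0.01,0],0.35],[[0.006,0.015,0],0.52],[[0.008,0.02,0],0.7],[[0.01,0.025,0],0.87],[[0.01,0.03,0],1.05],[[0.01,0.032,0],1.22],[[0.01,0.032,0],1.4],[[0.01,0.032,0],1.571],[[0.01,0.032,0],1.571]]' 0.085 20 && python3 lean.py | grep -E 'wrist|top' ; python3 - <<'E'
from h import *
s=arm.sense();k=np.array(s['ee_pos']);c,n=np.cos(-.152),np.sin(-.152);d=k[:2]-[.436,-.3235]
print('hook-local tcp mm',1e3*(d@[c,n]),1e3*(d@[-n,c]),k[2],rot(s['tcp_rot'])[:,1])
save('wrist','w9')
E
```

```text
time_s: 23.45
ee_pos: [0.402, -0.2857, 0.2593]
tcp_rot: [0.0, 0.759, 0.651, 0.0]
contact_force: [-0.8, -0.7, 1.1]
width: 0.0849
grip_force: 0.0
top lid_knob 0.63 [[-3.4, -5.0], [-3.6, -4.1], [-3.8, -3.3], [-4.0, -2.6], [-4.2, -2.1]]
top lid_foot 0.89 [[-2.2, 7.8], [-2.2, 6.7], [-2.2, 5.6], [-2.2, 4.6], [-2.2, 3.5]]
wrist lid_head 0.76 [[11.3, 3.7], [8.5, 2.3], [6.1, 0.8], [4.3, -0.7], [2.8, -2.1]]
wrist lid_knob 0.93 [[11.8, 0.1], [9.0, -0.6], [6.5, -1.4], [4.4, -2.2], [2.7, -3.1]]
wrist lid_foot 0.57 [[-9.2, -1.7], [-6.5, -1.7], [-3.9, -1.7], [-1.2, -1.6], [1.5, -1.6]]
hook-local tcp mm -39.36043499226951 32.185778548715355 0.2592590195512141 [ 9.88197578e-01 -1.53184666e-01  6.72521703e-05]
```

View pics/w9.png

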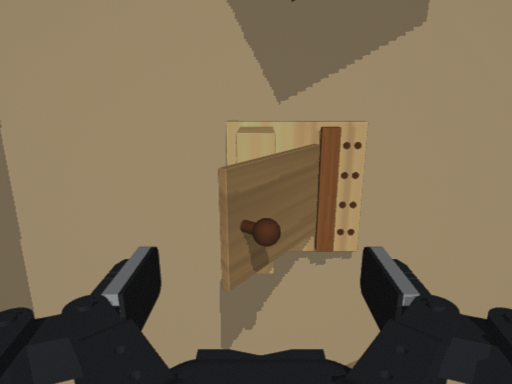

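w9: the lid leans on the block with its foot at the strip (320,190), head edge (221,168)-(228,287), knob at (266,232). The jaws can straddle the head edge beside the knob.

```bash
python3 -m jog '[[[-0.002,0,0.02],0],[[-0.002,0,0.045],0],[[-0.002,0,0.07],0],[[-0.002,0,0.095],0],[[-0.002,0,0.115],0],[[-0.002,0,0.125],0],[[-0.002,0,0.129],0],[[-0.002,0,0.129],0],[[-0.002,0.003,0.129],0],[[-0.002,0.006,0.129],0]]' 0.085 20 && python3 -m jog '[[[0,0.005,0],0],[[0,0.011,-0.002],0],[[0,0.017,-0.006],0],[[0,0.023,-0.01],0],[[0,0.029,-0.013],0],[[0,0.035,-0.016],0],[[0,0.041,-0.018],0],[[0,0.047,-0.02],0],[[0,0.053,-0.021],0],[[0,0.055,-0.021],0]]' && python3 lean.py
```

```text
time_s: 25.35
ee_pos: [0.4081, -0.289, 0.1309]
tcp_rot: [0.001, 0.759, 0.651, 0.0]
contact_force: [-0.5, 0.2, -0.5]
width: 0.0848
grip_force: 0.0
time_s: 26.6
ee_pos: [0.4624, -0.2971, 0.1513]
tcp_rot: [0.0, 0.759, 0.651, 0.0]
contact_force: [0.0, -0.0, -0.6]
width: 0.0851
grip_force: 0.1
scene lid_knob 0.71 [[-3.4, -39.1], [-2.8, -39.0], [-2.3, -38.8], [-1.9, -38.5], [-1.5, -38.2]]
scene lid_foot 0.9 [[-0.9, 1.3], [-1.6, 1.7], [-2.2, 2.2], [-2.9, 2.6], [-3.6, 3.0]]
top lid_head 0.76 [[2.0, 17.6], [1.6, 18.6], [1.2, 19.4], [0.8, 20.1], [0.4, 20.7]]
top lid_knob 0.86 [[-1.8, 15.4], [-2.0, 16.3], [-2.2, 17.1], [-2.4, 17.8], [-2.6, 18.3]]
top lid_foot 0.66 [[-0.0, 3.6], [-0.0, 2.5], [-0.0, 1.4], [-0.0, 0.4], [-0.0, -0.7]]
wrist lid_head 0.73 [[-88.9, -20.4], [-91.0, -24.6], [-92.2, -28.8], [-92.6, -32.9], [-92.2, -36.9]]
wrist lid_knob 0.82 [[-86.5, -7.9], [-90.2, -9.9], [-93.2, -12.0], [-95.5, -14.3], [-97.1, -16.6]]
wrist lid_foot 0.67 [[-15.2, 1.2], [-11.6, 1.3], [-7.9, 1.3], [-4.2, 1.4], [-0.6, 1.4]]
```

The head moved upright with the finger while the foot stayed put; closing on the top edge.

```bash
python3 -m jog '[[[0,0,0],0],[[0,0,0],0],[[0,0,0],0],[[0,0,0],0],[[0,0,0],0],[[0,0,0],0],[[0,0,0],0],[[0,0,-0.003],0],[[0,0,-0.006],0],[[0,0,-0.01],0]]' 0 60 && python3 - <<'E'
from h import *
a=viewer.capture('wrist');b=viewer.capture('scene')
cv2.imwrite('pics/p10.png',np.hstack([cv2.resize(a,(400,300)),cv2.resize(b[60:210,100:300],(400,300))])[:,:,::-1])
E
```

```text
time_s: 28.45
ee_pos: [0.4614, -0.2966, 0.1608]
tcp_rot: [-0.001, 0.759, 0.651, -0.0]
contact_force: [-3.3, 0.0, -4.1]
width: 0.0072
grip_force: 58.3
```

View pics/p10.png

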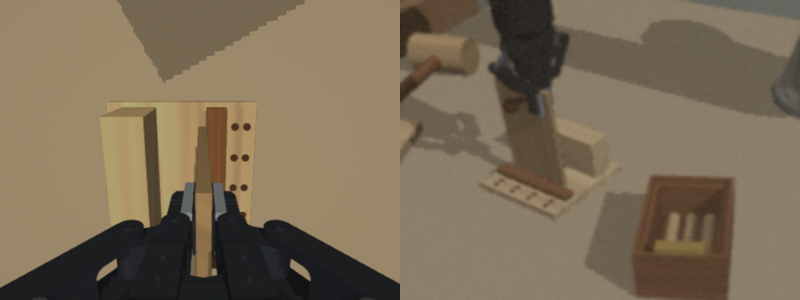

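p10: the lid is held upright beside the knob by its top edge, still over the groove. Lift and carry toward the stand.

```bash
python3 -m jog '[[[0,-0.002,-0.008],0],[[0,-0.003,-0.025],0],[[0,-0.003,-0.05],0],[[0,-0.003,-0.08],0],[[0,-0.003,-0.1],0],[[0.02,-0.004,-0.11],0],[[0.055,-0.008,-0.112],0],[[0.1,-0.014,-0.112],0],[[0.15,-0.021,-0.112],0],[[0.2,-0.028,-0.112],0]]' && python3 -m jog '[[[0.05,-0.007,0],-0.04],[[0.1,-0.014,0],-0.09],[[0.15,-0.021,0],-0.14],[[0.2,-0.029,0],-0.19],[[0.25,-0.036,0],-0.24],[[0.3,-0.043,0],-0.29],[[0.345,-0.049,0],-0.33],[[0.38,-0.054,0],-0.36],[[0.4,-0.057,0],-0.372],[[0.404,-0.058,0],-0.372]]' && cat > st.py <<'E'
from h import *
from scipy.optimize import minimize
import pose_m as P
np.set_printoptions(precision=4,suppress=True)
s=arm.sense();T=rot(s['tcp_rot']);k=np.array(s['ee_pos']); print('tcp',k,'y ang',np.arctan2(T[1,1],T[0,1]))
for c in('wrist','scene','top'):
    viewer.capture(c);cal=viewer.calibration(c)
    for n in('lid_head','lid_foot','lid_knob','stand_slot','stand'):
        r=viewer.landmark_of(c,n)
        if not r: continue
        # lid points on the tool's plane: solve in tool axes x,z with y fixed
        if n.startswith('lid'):
            y=.019 if False else 0
            d=rot(cal['attitude'])@[(r[0]['uv'][0]-cal['cx'])/cal['fx'],(r[0]['uv'][1]-cal['cy'])/cal['fy'],1]
            o=T.T@(cal['xyz']-k); d=T.T@d; yy={'lid_knob':.026}.get(n,0)
            print(c,n,round(r[0]['conf'],2),'tool-frame', [ (o+d*(q-o[1])/d[1]).round(4) for q in {yy,-yy}])
        else: print(c,n,round(r[0]['conf'],2),ray(c,r[0]['uv'],.012 if 'slot' in n else 0,cal))
    r=viewer.trace(c,'stand')
    if r:
        g_=r[0]['region'].astype(float); print(c,'stand px',g_.sum(),end=' ')
        f=lambda q:(np.abs(P.mask(c,cal,'stand',np.array(q)*[.01,.01,.1])-g_)).sum()/g_.sum()
        x0=np.array([.475,.283,.22])/[.01,.01,.1]
        b=minimize(f,x0,method='Nelder-Mead',options=dict(initial_simplex=x0+np.array([[0,0,0],[.5,0,0],[0,.5,0],[0,0,.5]])))
        print('fit',b.x*[.01,.01,.1],round(b.fun,3))
E
sed '/^cams=/,$d' pose.py > pose_m.py; python3 st.py
```

```text
time_s: 29.8
ee_pos: [0.4647, -0.0927, 0.2735]
tcp_rot: [0.0, 0.759, 0.651, 0.001]
contact_force: [0.0, -0.2, -2.0]
width: 0.0072
grip_force: 58.9
time_s: 31.05
ee_pos: [0.469, 0.314, 0.2732]
tcp_rot: [-0.0, 0.625, 0.78, -0.0]
contact_force: [0.1, 0.1, -1.1]
width: 0.0072
grip_force: 58.9
tcp [0.469  0.314  0.2732] y ang 0.21956842760083226
wrist lid_head 0.77 tool-frame [array([ 0.0736,  0.    , -0.1212])]
wrist stand_slot 0.82 [0.4757 0.2818 0.012 ]
wrist stand 0.88 [0.4751 0.2809 0.    ]
wrist stand px 9283.0 fit [0.4737 0.2807 0.2224] 0.194
scene lid_head 0.75 tool-frame [array([-0.0342,  0.    , -0.0162])]
scene lid_foot 0.61 tool-frame [array([-0.0265,  0.    ,  0.1423])]
scene lid_knob 0.94 tool-frame [array([-0.0312,  0.026 ,  0.0142]), array([-0.0176, -0.026 ,  0.0441])]
scene stand_slot 0.9 [0.4664 0.2727 0.012 ]
scene stand 0.74 [0.4787 0.2865 0.    ]
scene stand px 2142.0 fit [0.4752 0.283  0.2253] 0.063
top lid_head 0.69 tool-frame [array([-0.0362,  0.    , -0.033 ])]
top lid_foot 0.77 tool-frame [array([-0.0329,  0.    ,  0.1474])]
top lid_knob 0.69 tool-frame [array([-0.0354,  0.026 ,  0.0102]), array([-0.1168, -0.026 , -0.2441])]
top stand_slot 0.65 [0.476  0.2904 0.012 ]
top stand 0.79 [0.4762 0.284  0.    ]
top stand px 1535.0 fit [0.476  0.2836 0.2273] 0.312
```

```bash
python3 -m jog '[[[0,-0.001,0.02],0],[[0,-0.001,0.04],0],[[0,-0.001,0.055],0],[[0,-0.001,0.063],0],[[0,-0.001,0.067],0],[[0,-0.001,0.071],0],[[0,-0.001,0.075],0],[[0,-0.001,0.079],0],[[0,-0.001,0.083],0],[[0,-0.001,0.086],0]]' && python3 - <<'E'
from h import *
s=arm.sense(); print(s['contact_force'],s['torque'],s['ee_pos'])
E
```

```text
time_s: 33.35
ee_pos: [0.4686, 0.3127, 0.187]
tcp_rot: [-0.0, 0.626, 0.78, -0.0]
contact_force: [0.1, 1.3, -0.1]
width: 0.0071
grip_force: 58.9
[ 0.13129476  1.29105789 -0.06782349] [ 0.04328633  0.04252845 -0.04516859] [0.46858144 0.31274889 0.18704349]
```

No contact with the foot about 9 mm below the wall tops: it is in the slot. Down to the floor.

```bash
python3 -m jog '[[[0,0,0.006],0],[[0,0,0.012],0],[[0,0,0.018],0],[[0,0,0.023],0],[[0,0,0.028],0],[[0,0,0.031],0],[[0,0,0.033],0],[[0,0,0.035],0],[[0,0,0.035],0],[[0,0,0.035],0]]'
```

```text
time_s: 34.6
ee_pos: [0.4687, 0.3128, 0.1525]
tcp_rot: [0.0, 0.626, 0.78, 0.0]
contact_force: [-0.5, -0.8, -1.1]
width: 0.0072
grip_force: 58.9
```

Not on the floor yet; continue slowly.

```bash
python3 -m jog '[[[0,0,0.001],0],[[0,0,0.002],0],[[0,0,0.003],0],[[0,0,0.004],0],[[0,0,0.005],0],[[0,0,0.005],0],[[0,0,0.005],0],[[0,0,0.005],0],[[0,0,0.005],0],[[0,0,0.005],0]]'
```

```text
time_s: 35.85
ee_pos: [0.4693, 0.3132, 0.1513]
tcp_rot: [0.001, 0.626, 0.78, 0.002]
contact_force: [-5.5, -2.1, 22.0]
width: 0.0071
grip_force: 62.2
```

Force of 22 N at the height expected for floor contact (TCP 0.151). Relieve, release and rise.

```bash
python3 -m jog '[[[0,0,-0.002],0],[[0,0,-0.003],0],[[0,0,-0.004],0],[[0,0,-0.004],0],[[0,0,-0.004],0],[[0,0,-0.004],0],[[0,0,-0.004],0],[[0,0,-0.004],0],[[0,0,-0.004],0],[[0,0,-0.004],0]]' - 20 && python3 -m jog '[[[0,0,0],0],[[0,0,0],0],[[0,0,0],0],[[0,0,0],0],[[0,0,0],0],[[0,0,-0.02],0],[[0,0,-0.05],0],[[0,0,-0.08],0],[[0,0,-0.11],0],[[0,0,-0.13],0]]' 0.06 20 && python3 -m jog '[[[0.03,0,-0.02],0],[[0.06,0,-0.03],0],[[0.09,0,-0.03],0],[[0.12,0,-0.03],0],[[0.12,0,-0.03],0],[[0.12,0,-0.03],0],[[0.12,0,-0.03],0],[[0.12,0,-0.03],0],[[0.12,0,-0.03],0],[[0.12,0,-0.03],0]]'
cat > fin.py <<'E'
from h import *
from scipy.optimize import minimize
np.set_printoptions(precision=4,suppress=True)
D={}
for c in('wrist','scene','top'):
    viewer.capture(c);cal=viewer.calibration(c)
    for n in('lid_head','lid_foot','lid_knob'):
        r=viewer.landmark_of(c,n)
        if r and r[0]['conf']>.55: D.setdefault(n,[]).append((c,cal,np.array(r[0]['uv'])))
for n,l in D.items():
    if len(l)>1:
        f=lambda p:sum(np.linalg.norm(proj(c,p,k)-u) for c,k,u in l)
        b=minimize(f,[.475,.283,.1],method='Nelder-Mead',options=dict(xatol=1e-5)); print(n,[q[0] for q in l],b.x,'px',round(b.fun,1))
for n in('bottle','jar','knife'):
    for c in('top','scene'):
        r=viewer.landmark_of(c,n)
        if r: print(n,c,round(r[0]['conf'],2),ray(c,r[0]['uv'],0))
E
python3 fin.py
```

```text
time_s: 37.1
ee_pos: [0.4687, 0.3129, 0.1513]
tcp_rot: [0.0, 0.626, 0.78, 0.0]
contact_force: [-0.0, 1.1, 3.0]
width: 0.0073
grip_force: 59.6
time_s: 38.35
ee_pos: [0.4689, 0.3129, 0.283]
tcp_rot: [0.0, 0.626, 0.78, 0.001]
contact_force: [0.2, -0.4, -0.7]
width: 0.0597
grip_force: 0.0
time_s: 39.6
ee_pos: [0.4428, 0.4297, 0.3114]
tcp_rot: [0.0, 0.626, 0.78, 0.0]
contact_force: [-0.5, 0.9, -0.7]
width: 0.0599
grip_force: 0.0
lid_head ['wrist', 'scene', 'top'] [0.4711 0.2796 0.1637] px 7.5
lid_knob ['wrist', 'scene', 'top'] [0.4999 0.2886 0.1416] px 2.7
lid_foot ['scene', 'top'] [0.4749 0.2926 0.0245] px 5.2
bottle top 0.75 [0.7481 0.2095 0.    ]
jar top 0.59 [0.7216 0.0108 0.    ]
jar scene 0.57 [0.7283 0.0188 0.    ]
knife top 0.87 [ 0.7577 -0.2092  0.    ]
knife scene 0.83 [ 0.7573 -0.2046  0.    ]
```

Head at 0.163 m and knob at 0.142 m, both as expected for a lid standing on the slot floor; bystanders unmoved.

```bash
python3 -c "
from plant import arm; print(arm.hand_in())"
```

```text
the job is handed in; nothing more can be done
None
```

The lid is off the box and was leaned on the bench hook and let go, then regripped by its top edge; it now stands upright, fully down in the stand's slot, and the job was handed in at about 40 s, with bottle, jar and knife undisturbed.

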